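Hang the adjustable spanner in the spring-clip place of the tool rack

TASK

Put the adjustable spanner away in the one empty place of the sloping tool rack: head uppermost, the head resting on the two pegs, and the handle pushed down between the leaves of the spring clip until it snaps in and lies flat on the board. Push firmly but gently, do not ram it, and do not knock the tools hanging beside it or the other things on the bench.

Things in the scene. Friction and masses are not known exactly. Their poses are not given: they have to be found in the camera images.
- spanner: Loose adjustable spanner, light bare steel, 183 x 47 x 13 mm, 0.26 kg, flat on the bench, head away from the robot. Origin: underside, half-way along; -y to the head, +y to the handle end, z out of its upper face. Handle: flat bar 12 mm thick, 17 mm wide at the head growing to 22 at its end. Head begins at y -24 mm, widens as a wedge to 45 mm at y -60. Balance point y -12 mm.
- spanner_grip (a point): Where to grip the spanner: centre of the handle's section, half-way up its thickness (6 mm above its underside), 5 mm toward the handle's end from the body origin; 18 mm wide here. Axes as spanner.
- spanner_neck (a point): Point in the middle of the spanner's underside, 31 mm from the body origin toward the head, where the wedge of the head comes to bear on the two pegs. When hung it lies on free_pegs. Axes as spanner.
- spanner_tail (a point): Point in the middle of the underside of the handle (21 mm wide here), 54 mm from the body origin toward the handle's end, 85 mm from spanner_neck. When hung it lies on free_clip. Axes as spanner.
- free_pegs (a point): Point on the board of the one empty place, midway between its two steel pegs (8 mm thick, 27 mm clear between, standing 34 mm square out of the board). The board slopes 40 degrees, rising to the rear. Axes: x level to the rear of the rack, y left along it, z up; so up the board is (cos40, 0, sin40), out of it (-sin40, 0, cos40).
- free_clip (a point): Point on that board inside the spring clip, 85 mm down the slope from the pegs; same axes. Two leaves, 16 mm long up the slope: 16 mm apart at lips 15 mm off the board, flaring to 32 mm apart at 29 mm; legs at 20 mm each side. A handle laid in stops 19 mm off the board; about 10 to 20 N square to the board, midway between pegs and clip, snaps it flat under the lips.
- rack: Blue steel frame of the sloping rack, fixed, 346 mm wide, 190 mm deep, 180 mm high. Origin: centre of its underside; x to the rear, y left. Carries five plywood boards side by side, middles at y +137, +66, 0, -66, -132 mm; their front edge is 22 mm high, the pegs' feet 125 mm, the rear edge 180 mm. The empty place is one of the middle three.
- place_free: The plywood board of the empty place (64 mm wide, 245 mm up the slope, from 85 mm above to 160 mm below the pegs), fixed to the rack, with its pegs and clip. Origin on the bench, at the rack's middle depth; axes as rack.
- pliers_red: Neighbour on the leftmost place: pliers with red handles, 76 x 173 x 12 mm, hung loosely jaws down, handles up. Origin: underside, half-way along.
- spanner_ring: Neighbour on one of the middle three places: dull grey combination spanner, 40 x 207 x 8 mm, hung loosely with its open head over the pegs. Origin: underside, half-way along.
- spanner_open: Neighbour on one of the middle three places: dull grey double open-ended spanner, 38 x 197 x 7 mm, hung loosely with a head over the pegs. Origin: underside, half-way along.
- pliers_black: Neighbour on the rightmost place: pliers with black handles, 60 x 176 x 12 mm, hung loosely jaws down, handles up. Origin: underside, half-way along.
- tee: Bystander: brass pipe tee, 67 x 100 x 41 mm. Origin: centre of its underside.
- jar: Bystander: clear jar of screws with a red lid, 62 mm wide, 82 mm high. Origin: centre of its underside.

How it is judged:
By the outcome, as a careful person would: the job done as asked, in the order asked, and still so for the second after the job is handed in, with the robot touching nothing.
It also fails if it takes over 42 s, if anything falls off the work surface, if the arm or the gripper's body presses on something with over 40 N, if the wrist force passes 120 N, or if a joint passes its speed limit or range.

ROBOT

A 6-joint arm with a two-finger parallel gripper is mounted at the origin on a cart in front of the work surface, level with it; the furniture and walls round the work are solid. World frame = base frame: x ahead of the robot, y to its left, z up, the work surface at z = 0. Lengths are in m, angles in rad, forces in N, time in s.
With the tool pointing down it reaches from about 0.325 to 0.775 m from the base axis. Payload 5.5 kg.
Tool frame: the origin (TCP) lies between the finger pads; the fingertips stand 8 mm ahead of it and the grasp point (between the pads) lies 11 mm behind it (tcp_to_tips is the distance from the TCP to the fingertips, in m); z points along the fingers, y is the line along which they close (so a half turn about z gives the same grasp; the last joint's range is limited). The gripper opens to 88 mm and grips with 3 to 60 N. Pads are 20 mm wide; open, the fingers measure 115 mm over their backs; the gripper's body (75 mm by 178 mm) begins 61 mm behind the grasp point.
Start: joints at [1.065, 0.091, 1.231, -0, 1.82, -0.057], TCP at [0.26, 0.541, 0.231] pointing down, gripper open.
Joint ranges: [-2.87, 2.87], [-0.86, 2.18], [0.17, 2.46], [-1.51, 4.65], [0.06, 2.69], [-2.65, 2.65]. Speed limits (rad/s): [2.57, 2.57, 3.01, 3.14, 3.14, 3.14].

INTERFACE

Orientations are given as a unit quaternion [w, x, y, z].
In Python, from bench import * gives the robot as it stands. Calls block until the motion is done:
- move_to(position, orientation): joint-space move of the TCP to a pose.
- move_l(position, speed=0.15, orientation=None): straight line of the TCP; orientation=None keeps the orientation; speed is the mean speed in m/s.
- movej(angles): joint-space move.
- gripper_open() and close(): open the fingers fully, or close them until they stop; the grip force is fixed at half the most.
- hold(seconds).
- inverse_kinematics(position, orientation): joint angles nearest the present ones, or None.
- state(): the state.
- get_image(name): name is "side" or "top" or "wrist"; returns a dict with "frame" (400x640x3 uint8, blue, green, red), "depth" (400x640 float32, m along the optical axis (not along the pixel's ray), 0 where there is no reading), "camera_matrix" (3x3 intrinsics, pixels), "view" (4x4, takes a point from world to camera coordinates). Camera axes: x right, y up, looking along -z (the intrinsics and any distortion apply to the point x, -y, -z); pixel columns grow to the right and rows downward; lengths in m; the calibration is good to about 2 mm. A picture is of the moment at which its call begins.
A pose or a line that the arm cannot do raises IKError and nothing moves.
- job_done(): hands the job in; it is judged then, once.
The state is a dict: "time": time; "joint_pos": joint angles; "dq": joint speeds; "joint_torque": joint torques, N m; "ee_pos": TCP position; "ee_rot": TCP orientation; "ft_force": force on the tool from outside, world axes, zero at the start; "moment": the same for the moment, N m; "finger_gap": finger opening in m; "finger_force": force on a finger pad.
Only numpy, scipy, OpenCV 4.12 (cv2) and the standard library are available. Lean on these libraries where they do the work, as an engineer would, in place of code of your own. Each camera call takes 0.05 s, during which the arm holds its last target. There are 200 camera calls.

## Working session

There is one attempt and no reset: what is moved stays moved. The work goes in short steps, each a Python script; the robot and the scene stay as the last script left them, time stands still between calls to the robot, and variables do not carry over. Pictures are saved under pics/ and viewed, at most 10 in all, crops included, and the job is handed in when it is done.

```bash
mkdir -p pics; ls; python3 - <<'E'
from bench import *
import cv2,numpy as np
for n in("top","side"):
    d=get_image(n); cv2.imwrite(f"pics/{n}0.png",d["frame"]); np.savez(f"{n}0.npz",**d)
    print(n,d["camera_matrix"].tolist(),np.round(d["view"],3).tolist(),d.keys(),(d["depth"]>0).mean())
print(state())
E
```

```text
pics
top [[506.4092374393197, 0.0, 315.85316722329964], [0.0, 506.4092374393197, 204.85079025180477], [0.0, 0.0, 1.0]] [[-0.018, -1.0, -0.01, -0.235], [0.989, -0.019, 0.147, -0.553], [-0.147, -0.008, 0.989, -1.753], [0.0, 0.0, 0.0, 1.0]] dict_keys(['frame', 'depth', 'camera_matrix', 'view']) 0.995640625
side [[368.6692783483698, 0.0, 317.3557351851483], [0.0, 368.6692783483698, 203.6941932307857], [0.0, 0.0, 1.0]] [[0.951, -0.308, -0.007, -0.575], [0.192, 0.575, 0.796, -0.043], [-0.241, -0.758, 0.606, -1.158], [0.0, 0.0, 0.0, 1.0]] dict_keys(['frame', 'depth', 'camera_matrix', 'view']) 0.9960625
{'time': 0.1, 'joint_pos': array([ 1.06530961e+00,  9.17692962e-02,  1.23175155e+00, -3.72720710e-05,
        1.81978160e+00, -5.67008008e-02]), 'dq': array([-0.0012833 , -0.0005534 , -0.00124456,  0.0015066 ,  0.0009576 ,
        0.00077047]), 'joint_torque': array([ 3.63895109e-03, -4.47853088e+01, -4.07571352e+01,  6.98692328e-02,
        2.83753179e-02, -9.69995813e-05]), 'ee_pos': array([0.26021755, 0.5403637 , 0.22963634]), 'ee_rot': array([-2.19797843e-04,  2.22518963e-01,  9.74927987e-01, -8.26355909e-04]), 'ft_force': array([ 0.08975928, -0.31276716, -0.25323569]), 'moment': array([0.012896  , 0.06037793, 0.00274621]), 'finger_force': 0.0, 'finger_gap': 0.08766737069993828}
```

View pics/top0.png

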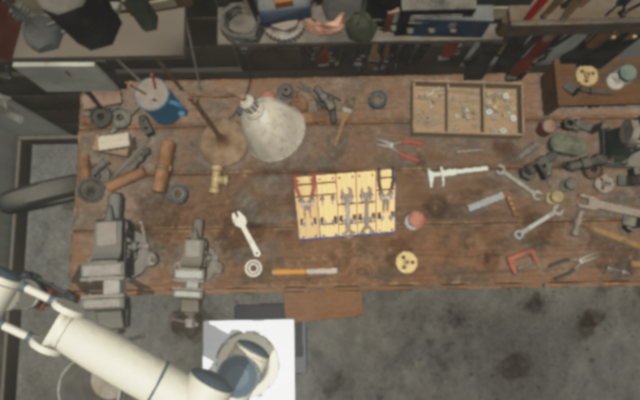

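View pics/side0.png

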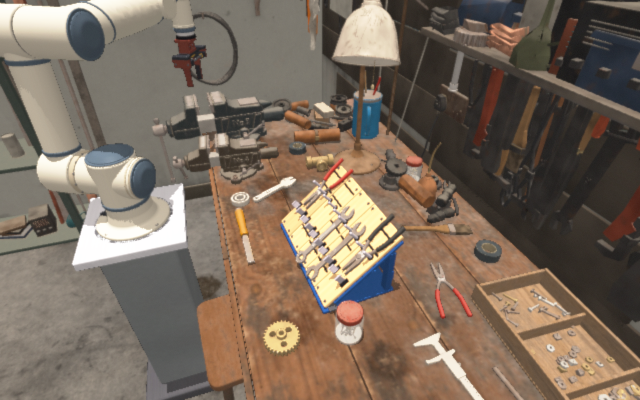

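Top view: the light spanner runs from its head at about (238,217) to the handle end at (257,254). The rack spans (293–397, 170–240). The empty place is probably the second from the left, at about (327,205). Next I'll take closer looks with the wrist camera.

```bash
cat > h.py <<'E'
import numpy as np, cv2
def pose(d):
    V=np.array(d["view"]); R=V[:3,:3]; return R,V[:3,3],np.array(d["camera_matrix"])
def ray(d,uv):
    R,t,K=pose(d); uv=np.atleast_2d(np.asarray(uv,float))
    c=np.c_[(uv[:,0]-K[0,2])/K[0,0],-(uv[:,1]-K[1,2])/K[1,1],-np.ones(len(uv))]
    return -R.T@t, c@R          # origin, directions (unit optical depth)
def onplane(d,uv,n=(0,0,1),c=0.):
    o,r=ray(d,uv); n=np.asarray(n,float); s=(c-o@n)/(r@n); return o+s[:,None]*r
def bydepth(d,uv):
    o,r=ray(d,uv); uv=np.atleast_2d(uv).astype(int); return o+d["depth"][uv[:,1],uv[:,0]][:,None]*r
def proj(d,P):
    R,t,K=pose(d); c=np.atleast_2d(P)@R.T+t; return np.c_[K[0,0]*c[:,0]/-c[:,2]+K[0,2],K[1,1]*c[:,1]/c[:,2]+K[1,2]]
E
python3 - <<'E'
import numpy as np
from h import *
d=np.load("top0.npz"); np.set_printoptions(precision=3,suppress=True)
print(onplane(d,[[238,217],[257,254],[245,233]],c=.012))
print(bydepth(d,[[294,179],[396,174],[398,232],[301,238],[327,205],[340,190],[216,178],[414,219]]))
from bench import *
p=[.40,.22,.36]
for q in ([0,1,0,0],[0,.7071,.7071,0],[0,.7071,-.7071,0]):
    print(q,inverse_kinematics(p,q))
E
```

```text
[[ 0.514  0.035  0.012]
 [ 0.38  -0.033  0.012]
 [ 0.456  0.01   0.012]]
[[ 0.613 -0.177  0.19 ]
 [ 0.662 -0.539  0.002]
 [ 0.45  -0.538 -0.004]
 [ 0.434 -0.19   0.012]
 [ 0.537 -0.284  0.107]
 [ 0.582 -0.328  0.138]
 [ 0.652  0.11   0.039]
 [ 0.486 -0.582  0.083]]
[0, 1, 0, 0] [ 0.428 -0.222  1.297 -0.     2.067  1.999]
[0, 0.7071, 0.7071, 0] [ 0.428 -0.222  1.297 -0.     2.067  0.428]
[0, 0.7071, -0.7071, 0] None
```

```bash
python3 - <<'E'
from bench import *
from h import *
np.set_printoptions(precision=3,suppress=True)
from scipy.spatial.transform import Rotation as Ro
def quat(zx): # tool z tilted forward by angle zx from down, tool y along -world y... 
    z=np.array([np.sin(zx),0,-np.cos(zx)]); y=np.array([0,1,0]); x=np.cross(y,z)
    q=Ro.from_matrix(np.c_[x,y,z]).as_quat(); return [q[3],*q[:3]]
move_to([.42,.02,.32],quat(0))
d=get_image("wrist"); np.savez("w1.npz",**d); cv2.imwrite("pics/w1.png",d["frame"]); print(-d["view"][:3,:3].T@d["view"][:3,3])
a=np.radians(40)
for p in ([.37,-.3,.34],[.38,-.28,.32],[.4,-.28,.3]):
    print(inverse_kinematics(p,quat(a)))
try:
    move_to([.37,-.3,.34],quat(a))
    d=get_image("wrist"); np.savez("w2.npz",**d); cv2.imwrite("pics/w2.png",d["frame"]); print(-d["view"][:3,:3].T@d["view"][:3,3])
except Exception as e: print(e)
print(state()["time"],state()["joint_pos"])
E
```

```text
[0.347 0.021 0.474]
[-1.207 -0.616  1.765  0.649  1.676 -2.601]
[-1.156 -0.667  1.832  0.63   1.635 -2.573]
[-1.1   -0.649  1.857  0.61   1.57  -2.556]
[ 0.215 -0.299  0.41 ]
3.4833 [-1.205 -0.616  1.765  0.648  1.676 -2.6  ]
```

View pics/w1.png

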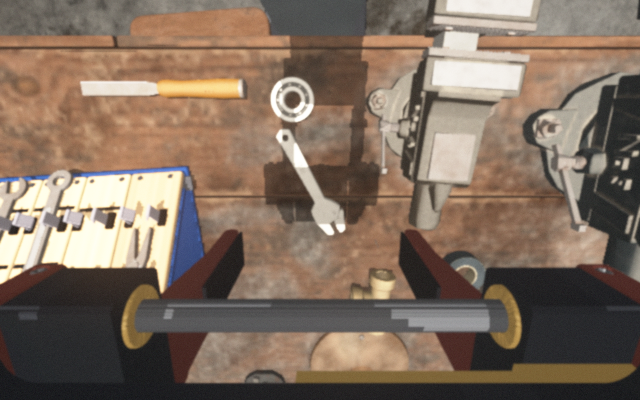

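View pics/w2.png

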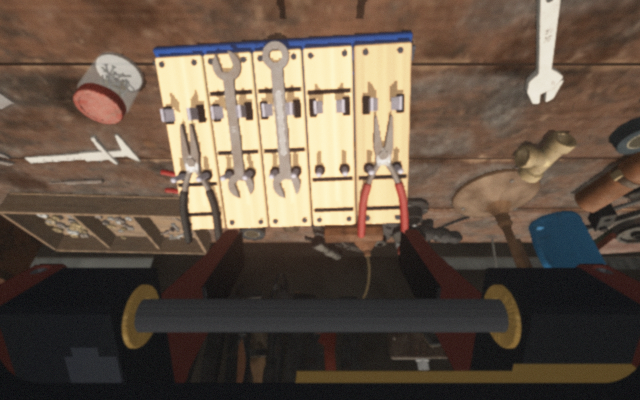

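In w1 the spanner runs from its handle end at (284,135) to its head at (328,225). In w2 the empty place is x 307–356, with clip leaves near (316,104) and (345,104) and pegs near (320,170) and (345,170). I'll enlarge the details and fit the board.

```bash
python3 - <<'E'
from h import *
np.set_printoptions(precision=4,suppress=True)
a=np.load("w1.npz");b=np.load("w2.npz")
A=cv2.resize(a["frame"][120:245,260:360],None,fx=4.5,fy=4.5,interpolation=cv2.INTER_CUBIC)
B=cv2.resize(b["frame"][75:200,300:365],None,fx=4.5,fy=4.5,interpolation=cv2.INTER_CUBIC)
cv2.imwrite("pics/z1.png",np.hstack([A,B]))
# board plane from depth over free board, pale yellow pixels
f=b["frame"].astype(int); v,u=np.mgrid[50:222,310:354]; v=v.ravel();u=u.ravel()
p=f[v,u]; m=(p[:,2]>170)&(p[:,2]-p[:,0]>40)
P=bydepth(b,np.c_[u[m],v[m]])
for _ in range(4):
    c=P.mean(0); n=np.linalg.svd(P-c,full_matrices=False)[2][2]; r=(P-c)@n; P=P[abs(r)<max(.002,1.5*r.std())]
n*=np.sign(n[2]); print("n",n,"c",c,len(P),r.std(),"slope",np.degrees(np.arccos(n[2])),"yaw",np.degrees(np.arctan2(-n[1],-n[0])))
# spanner mask in w1
s=a["frame"][118:240,262:350]; g=s.min(2); sat=s.max(2).astype(int)-s.min(2)
mk=((g>95)&(sat<40)).astype(np.uint8); N,L,S,C=cv2.connectedComponentsWithStats(mk); i=1+S[1:,4].argmax(); print(S[i])
q=np.argwhere(L==i)[:,::-1]+[262,118]
for z in (.012,):
  W=onplane(a,q,c=z)[:,:2]; W0=W.mean(0); e=np.linalg.svd(W-W0,full_matrices=False)[2][0]; e*=np.sign(e[0]); t=(W-W0)@e; w=(W-W0)@[-e[1],e[0]]
  print(z,W0,e,t.min(),t.max(),np.ptp(t))
  for k in np.arange(t.min(),t.max(),.015):
    k_=(t>=k)&(t<k+.015); print(round(k-t.min(),3),w[k_].min(),w[k_].max())
D=bydepth(a,[[300,165],[300,220],[265,180]]);print(D)
E
```

```text
n [-0.6417 -0.0463  0.7655] c [ 0.5221 -0.2846  0.094 ] 4581 0.0011236183908470152 slope 40.04443655081612 yaw 4.127606132880445
[  14    4   74  118 3413]
0.012 [0.4492 0.0089] [0.994  0.1091] -0.08616877246019122 0.09493774574813844 0.18110651820832968
0.0 -0.04609538072299649 0.06029121483873175
0.015 -0.04820894940192222 0.05993587371079514
0.03 -0.04842230506383991 0.026679048137276014
0.045 -0.03292892306619664 -0.005879788781504375
0.06 -0.026065298465606956 -0.00041437293190964015
0.075 -0.020188538416223173 0.005503160687621507
0.09 -0.013101863994218161 0.010170160497626354
0.105 -0.007223024920399041 0.028319168775904072
0.12 -0.008884506835445213 0.03938271312800179
0.135 -0.03748944292923327 0.04063227048367891
0.15 -0.04755632716290392 0.041555478243951255
0.165 -0.05210488108386312 0.03969732783634973
0.18 0.0016734250951082818 0.011163755932565375
[[ 0.4237 -0.0106  0.0127]
 [ 0.5151 -0.013  -0.0013]
 [ 0.4491 -0.0658  0.0008]]
```

View pics/z1.png

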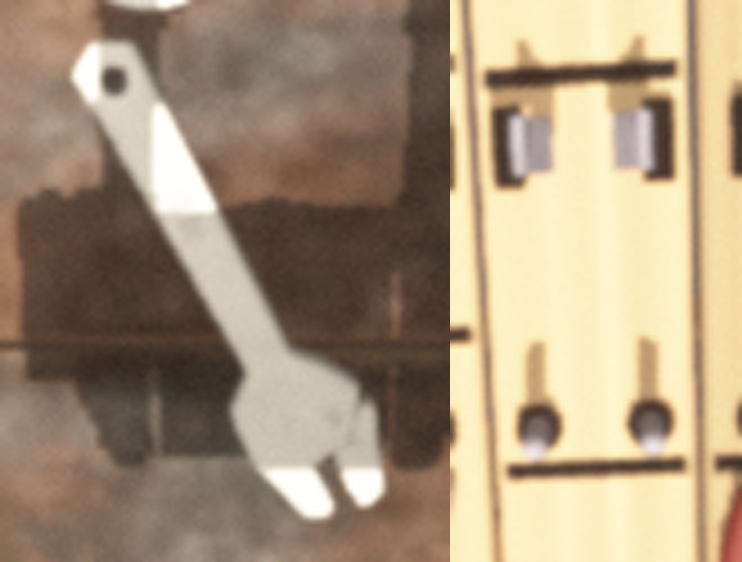

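The crop shows the spanner clearly and the empty board with its clip (leaves at crop (530,140) and (635,140)) and pegs at (540,425) and (650,425). I'll use height from depth to locate the pegs, clip and handle.

```bash
python3 - <<'E'
from h import *
np.set_printoptions(precision=4,suppress=True)
a=np.load("w1.npz");b=np.load("w2.npz")
v,u=np.mgrid[50:222,309:355]; uv=np.c_[u.ravel(),v.ravel()]
P=bydepth(b,uv); n=np.array([-.6417,-.0463,.7655]);n/=np.linalg.norm(n); c=np.array([.5221,-.2846,.0940])
ex=np.array([-n[0],-n[1]])/np.hypot(n[0],n[1]); lat=np.array([-ex[1],ex[0],0]); up=np.cross(lat,n)
h=((P-c)@n).reshape(v.shape)
N,L,S,C=cv2.connectedComponentsWithStats((h>.010).astype(np.uint8))
for i in range(1,N):
    if S[i,4]<4: continue
    k=(L==i).ravel(); Q=(P[k]-c); H=h.ravel()[k]; U=Q@up; T=Q@lat
    print(S[i]+[309,50,0,0,0],"h",np.percentile(H,[10,50,95]),"up",U.min(),np.median(U),U.max(),"lat",T.min(),np.median(T),T.max())
    t=H>.8*H.max(); print("   top: up",U[t].mean(),"lat",T[t].mean())
print("up",up,"lat",lat)
# seams direction: gray profile minima per row near left/right seam, on the board plane
g=b["frame"].min(2)
for lo,hi in((300,311),(350,360)):
    p=np.array([[lo+g[r,lo:hi].argmin(),r] for r in range(60,215,3)]); W=onplane(b,p,n,n@c)-c; x=W@up;y=W@lat
    k=np.polyfit(x,y,1); r=y-np.polyval(k,x); m=abs(r)<.002; k=np.polyfit(x[m],y[m],1); print("seam",k,m.sum(),"lat at ctr")
v,u=np.mgrid[122:240,268:350]; uv=np.c_[u.ravel(),v.ravel()]; P=bydepth(a,uv)
for th in (.006,):
    m=((P[:,2]>th)&(P[:,2]<.025)).reshape(v.shape).astype(np.uint8); N,L,S,C=cv2.connectedComponentsWithStats(m); i=1+S[1:,4].argmax()
    W=onplane(a,uv[(L==i).ravel()],c=.0125)[:,:2]; print("n",len(W),"z",np.median(P[(L==i).ravel(),2]))
    for _ in range(3):
        if _==0: e=np.array([.89,-.45]) if 0 else np.linalg.svd(W-W.mean(0),full_matrices=False)[2][0]; e=e*np.sign(e[0]); o=W.mean(0)
        nn=np.array([-e[1],e[0]]); t=(W-o)@e; w=(W-o)@nn; t0=t.min()
        X=[];Y=[]
        for k in np.arange(t0+.015,t0+.105,.006):
            s=w[(t>=k)&(t<k+.006)]; X.append(k+.003);Y.append((s.min()+s.max())/2)
        k=np.polyfit(X,Y,1); o=o+nn*k[1]; e=e+nn*k[0]; e/=np.linalg.norm(e); 
    print("axis",e,"len",np.ptp(t),"origin",o+e*(t.min()+t.max())/2,"yaw",np.degrees(np.arctan2(e[1],e[0])),k, "widths",[round(np.ptp(w[(t>=q)&(t<q+.006)]),4) for q in np.arange(t0,t.max(),.012)])
E
```

```text
[314 101  10  14 126] h [0.0182 0.0263 0.0321] up -0.045082557368980355 -0.037584622754204454 -0.02945564431120061 lat -0.020212313414546143 -0.014557218035451486 -0.008711696836862244
   top: up -0.037367714984450975 lat -0.01723000758175645
[336 100  10  13 123] h [0.0176 0.0258 0.0323] up -0.04513035418158874 -0.03708153581087834 -0.029788537491464522 lat 0.007769478493128004 0.01328734884632744 0.019324171507974584
   top: up -0.0367978574948384 lat 0.016685883964478055
[316 169   7   8  45] h [0.0161 0.033  0.0355] up -0.031431267729587924 0.04575248423397904 0.049916384387651704 lat -0.021955156516145245 -0.017813733283430045 0.007296996669356075
   top: up -0.031431267729587924 lat 0.007296996669356075
[342 168   7   8  42] h [0.0166 0.0324 0.0349] up 0.043640780334368086 0.046094685505528185 0.050706212280290486 lat 0.012720842991222668 0.01643566032074752 0.020437336398602506
   top: up 0.047106997357304614 lat 0.016828244320191012
up [0.7635 0.0551 0.6434] lat [-0.072   0.9974  0.    ]
seam [-0.0104 -0.0343] 37 lat at ctr
seam [-0.0067  0.0317] 47 lat at ctr
n 1819 z 0.011803054565551252
axis [0.8854 0.4648] len 0.18161321188591506 origin [0.4524 0.0052] yaw 27.697511777132295 [0. 0.] widths [np.float64(0.019), np.float64(0.0216), np.float64(0.0211), np.float64(0.02), np.float64(0.0196), np.float64(0.0188), np.float64(0.0182), np.float64(0.0177), np.float64(0.0172), np.float64(0.016), np.float64(0.0277), np.float64(0.0411), np.float64(0.0456), np.float64(0.0409), np.float64(0.0333), np.float64(0.0092)]
```

```bash
cat >> h.py <<'E'
from scipy.spatial.transform import Rotation as Ro
n=np.array([-.6417,-.0463,.7655]);n/=np.linalg.norm(n); c=np.array([.5221,-.2846,.0940])
_l=np.array([-n[1]*-1,n[0]*-1,0]); lat=np.cross(n,[n[0],n[1],0]); lat/=np.linalg.norm(lat); lat*=np.sign(lat[1]); up=np.cross(lat,n)
pegs=c+.0472*up-.0006*lat
def q_(head,normal):   # tool x to the head, z into the face
    z=-normal; y=np.cross(z,head); q=Ro.from_matrix(np.c_[head,y,z]).as_quat(); return [q[3],*q[:3]]
HT=.011
def rackpose(s,hneck,deg,l=0.):  # neck s up slope, hneck off the board, tail raised by deg
    d=np.radians(deg); h=np.cos(d)*up-np.sin(d)*n; m=np.cos(d)*n+np.sin(d)*up
    return pegs+s*up+hneck*n+l*lat-.036*h+HT*m, q_(h,m)
E
python3 - <<'E'
from bench import *
from h import *
np.set_printoptions(precision=3,suppress=True)
print("pegs",pegs,up,lat)
e=np.array([.8854,.4648,0]); e/=np.linalg.norm(e); g=np.array([.4524,.0052,0])-.005*e; q=q_(e,np.array([0,0,1.]))
print(inverse_kinematics(g+[0,0,.011],q))
for a in ((.008,.12,7.5),(.008,.01,7.5),(0,0,0)): print(inverse_kinematics(*rackpose(*a)))
move_to(g+[0,0,.10],q); move_l(g+[0,0,HT],.1); s=state(); print(s["ee_pos"],s["ft_force"],s["time"])
close(); s=state(); print(s["finger_gap"],s["finger_force"],s["ft_force"])
move_l(g+[0,0,.22],.25); s=state(); print(s["finger_gap"],s["time"],s["joint_pos"],s["ft_force"])
d=get_image("wrist"); cv2.imwrite("pics/w3.png",d["frame"])
E
```

```text
pegs [ 0.558 -0.283  0.124] [0.764 0.055 0.643] [-0.072  0.997 -0.   ]
[-0.07  -0.26   1.954 -0.     1.447  1.018]
[-0.932 -0.454  1.841  0.475  1.441  0.58 ]
[-0.798 -0.294  1.869  0.454  1.213  0.616]
[-0.859 -0.336  1.981  0.612  1.115  0.472]
[0.449 0.003 0.012] [ 0.021  0.196 -0.093] 7.5583
0.017722266059557644 29.990008730924558 [ 0.101 -0.768 -0.068]
0.01727854193805676 9.625 [-0.07  -0.321  1.634 -0.     1.832  1.018] [ 0.018 -0.73  -3.227]
```

View pics/w3.png

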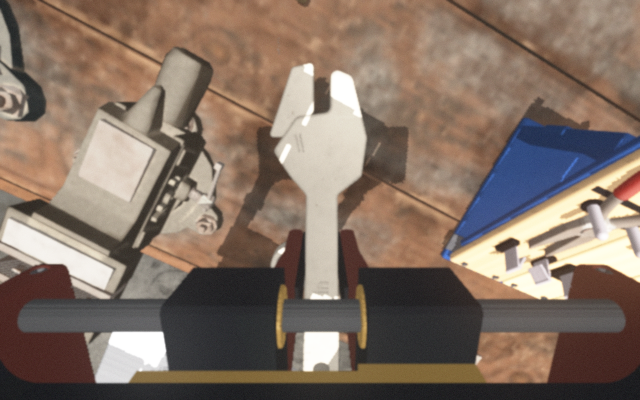

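The spanner is held centred and straight (handle at column ~321, jaws at rows 65–100). Next I'll approach the rack and lower it part way.

```bash
python3 - <<'E'
from bench import *
from h import *
np.set_printoptions(precision=3,suppress=True)
p,q=rackpose(.008,.13,7.5)
move_to(p,q); print(state()["time"],state()["ee_pos"]-p,state()["ft_force"])
p,_=rackpose(.008,.045,7.5); move_l(p,.15)
s=state(); print(s["time"],s["ee_pos"]-p,s["ft_force"],s["finger_gap"])
d=get_image("wrist"); np.savez("w4.npz",**d); cv2.imwrite("pics/w4.png",d["frame"])
E
```

```text
10.8083 [ 0.     0.001 -0.   ] [ 0.178 -0.064 -2.565]
11.525 [0.    0.    0.001] [-0.213 -0.573 -1.888] 0.017479077162954496
```

View pics/w4.png

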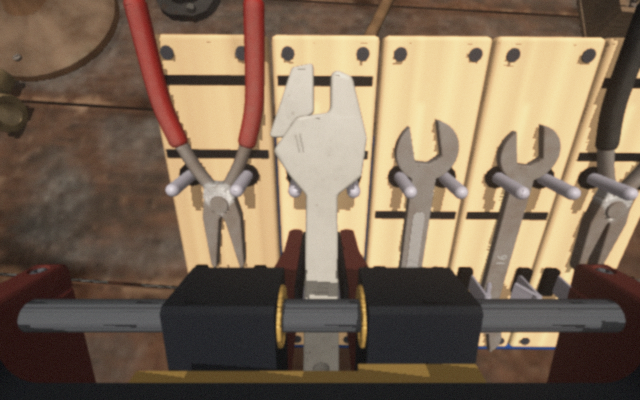

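The pegs show on both sides of the neck, at (294,187) and (354,190), with the handle centred at 322. Neighbours are clear of the fingers. I'll lower it with force monitoring, then slide it down onto the pegs.

```bash
python3 - <<'E'
from bench import *
from h import *
np.set_printoptions(precision=2,suppress=True)
def F(): f=state()["ft_force"]-f0; return np.array([f@up,f@lat,f@n])
hold(.1); f0=state()["ft_force"]
move_l(rackpose(.008,.020,7.5)[0],.08); print(F())
for h in (.016,.013,.011,.0095,.0085):
    move_l(rackpose(.008,h,7.5)[0],.05); f=F(); print(h,f)
    if f[2]>4: break
for s in (.006,.004,.002,.0,-.002,-.004):
    move_l(rackpose(s,h,7.5)[0],.05); f=F(); print(s,f)
    if f[0]>5: break
print(state()["time"],state()["finger_gap"],state()["ee_pos"]-rackpose(s,h,7.5)[0])
E
```

```text
[ 0.83  1.55 -0.43]
0.016 [0.02 0.83 0.38]
0.013 [ 0.79  1.54 -0.64]
0.011 [ 0.57  1.23 -0.49]
0.0095 [ 0.27  0.8  -0.48]
0.0085 [ 1.21  0.77 -0.13]
0.006 [ 0.13  1.32 -0.08]
0.004 [-0.37  0.75 -0.29]
0.002 [ 1.1   1.25 -0.23]
0.0 [ 1.69  0.7  -0.31]
-0.002 [ 4.71  0.53 -1.98]
-0.004 [ 9.86  0.62 -3.6 ]
14.8833 0.017354836066708006 [ 0. -0.  0.]
```

```bash
python3 - <<'E'
from bench import *
from h import *
np.set_printoptions(precision=2,suppress=True)
f0=np.array([-.213,-.573,-1.888])
def F(): f=state()["ft_force"]-f0; return np.array([f@up,f@lat,f@n])
move_l(rackpose(0,.0085,7.5)[0],.05); print(F())
for h in (.0075,.0065,.0055,.0045,.0035,.0025,.0015):
    move_l(rackpose(0,h,7.5)[0],.05); f=F(); print(h,f)
    if f[2]>3: break
gripper_open(); hold(.2); print(F(),state()["finger_gap"])
p,q=rackpose(0,.085,7.5); move_l(p,.2)
d=get_image("wrist"); np.savez("w5.npz",**d); cv2.imwrite("pics/w5.png",d["frame"]); print(state()["time"])
E
```

```text
[ 1.16 -0.49 -0.5 ]
0.0075 [ 1.1  -0.37  1.45]
0.0065 [ 0.3  -1.43  7.1 ]
[1.1  0.16 0.48] 0.08780230692497659
17.5833
```

View pics/w5.png

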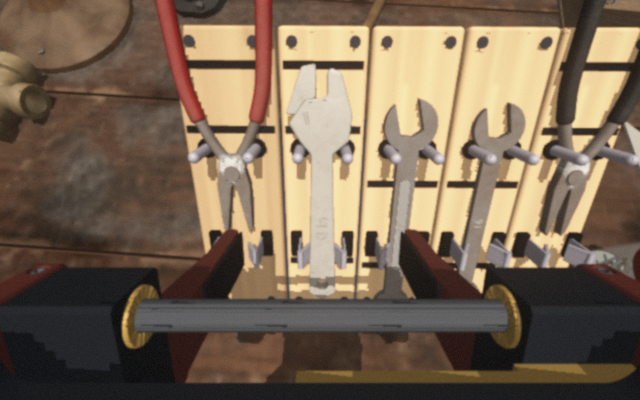

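The spanner rests between the pegs, at (297,150) and (345,150), with its handle centred on the clip leaves at (305,252) and (340,252). I'll close the fingers and press square to the board at the midpoint.

```bash
python3 - <<'E'
from bench import *
from h import *
np.set_printoptions(precision=2,suppress=True)
p,q=rackpose(-.0065,.085,0); move_to(p,q); close(); hold(.1); f0=state()["ft_force"]
def F(): f=state()["ft_force"]-f0; return np.array([f@up,f@lat,f@n])
move_l(rackpose(-.0065,.030,0)[0],.12); print(F(),state()["finger_gap"])
h=.030; pk=0
while h>.004:
    h-=.0015 if F()[2]<3 else .001
    move_l(rackpose(-.0065,h,0)[0],.04); f=F(); pk=max(pk,f[2]); print(round(h,4),f,round((state()["ee_pos"]-pegs)@n,4))
    if f[2]>28 : break
    if h<.011 and f[2]>15: break
print(pk,state()["time"])
E
```

```text
[-0.24  0.11  0.72] 0.0006589850032610499
0.0285 [ 0.89 -0.08 -0.09] 0.0401
0.027 [ 0.29 -0.05 -0.27] 0.0381
0.0255 [ 0.85 -0.23 -0.28] 0.0364
0.024 [ 0.46 -0.52  0.71] 0.0349
0.0225 [-1.78  0.29  6.84] 0.034
0.0215 [-3.54  1.89 11.84] 0.0334
0.0205 [-3.52  1.44 14.61] 0.0328
0.0195 [-5.88  2.14 18.  ] 0.0321
0.0185 [-3.41  1.81 13.41] 0.0309
0.0175 [-1.22  0.55  7.83] 0.0294
0.0165 [-0.59 -0.39  7.42] 0.0282
0.0155 [-3.99  0.66 11.19] 0.0276
0.0145 [-1.14 -0.26  6.63] 0.0263
0.0135 [-0.14  0.67  5.87] 0.025
0.0125 [ 0.13 -0.8   0.24] 0.0232
0.011 [0.5  0.17 0.86] 0.0218
0.0095 [-4.42  4.04 15.94] 0.0216
17.996761522445265 24.15
```

It snapped: the force fell to about 0 and then rose against the board. I'll back off and check.

```bash
python3 - <<'E'
from bench import *
from h import *
np.set_printoptions(precision=4,suppress=True)
move_l(rackpose(-.0065,.0085,0)[0],.04); print(state()["ft_force"]@n)
move_l(rackpose(-.0065,.10,0)[0],.2)
p,q=rackpose(-.05,.20,0); move_to(p,q)
d=get_image("wrist"); np.savez("w6.npz",**d); cv2.imwrite("pics/w6.png",d["frame"]); print(state()["time"])
# height of the handle's top along its axis
for x in (.04,.02,0,-.02,-.04,-.06,-.075,-.095,-.11):
    P=pegs+x*up+.012*n; uv=np.round(proj(d,P)[0]).astype(int)
    H=[(bydepth(d,[[uv[0]+i,uv[1]+j]])[0]-pegs)@n for i in(-1,0,1) for j in(-1,0,1)] if 0<=uv[1]<399 else [9]; print(x,uv,np.median(H))
E
```

```text
27.114914040378427
25.575
0.04 [321  59] -0.00026531722509710864
0.02 [321  80] 0.01336690832493623
0 [321 100] 0.013050868634032367
-0.02 [321 119] 0.01263184312244187
-0.04 [321 137] 0.013216753212974582
-0.06 [321 156] 0.012657130085177062
-0.075 [321 169] 0.013248986238356925
-0.095 [321 186] 0.012569410701828813
-0.11 [321 198] 0.00035576939260656415
```

View pics/w6.png

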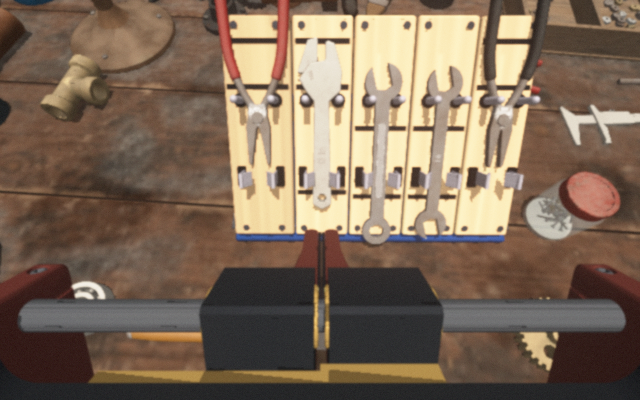

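```bash
python3 - <<'E'
from h import *
d=np.load("w6.npz"); g=d["frame"].astype(int)
for lab,col in(("axis",[321,322]),):
  for x in np.arange(-.114,-.130,-.001):
    u=proj(d,pegs+x*up+.012*n)[0]; v,c=int(round(u[1])),int(round(u[0])); print(round(x,4),u.round(1),g[v,c-1:c+2].mean(0).round())
z=cv2.resize(d["frame"][30:215,285:360],None,fx=3.2,fy=3.2,interpolation=cv2.INTER_CUBIC)
y=cv2.resize(d["frame"][75:120,295:345],None,fx=9,fy=9,interpolation=cv2.INTER_CUBIC)
o=np.zeros((592,700,3),np.uint8); o[:592,:240]=z; o[:405,245:695]=y; cv2.imwrite("pics/z2.png",o)
E
```

```text
-0.114 [321.  201.8] [196. 213. 224.]
-0.115 [321.  202.6] [198. 217. 226.]
-0.116 [321.  203.4] [198. 217. 226.]
-0.117 [321.  204.2] [196. 213. 224.]
-0.118 [321. 205.] [195. 214. 225.]
-0.119 [321.  205.9] [193. 210. 222.]
-0.12 [321.  206.7] [178. 197. 211.]
-0.121 [321.  207.5] [178. 197. 211.]
-0.122 [321.  208.3] [146. 171. 192.]
-0.123 [321.  209.1] [120. 157. 189.]
-0.124 [321.  209.9] [114. 157. 193.]
-0.125 [321.  210.7] [127. 173. 210.]
-0.126 [321.1 211.5] [155. 208. 237.]
-0.127 [321.1 212.3] [155. 208. 237.]
-0.128 [321.1 213.1] [183. 233. 250.]
-0.129 [321.1 213.9] [189. 237. 252.]
```

View pics/z2.png

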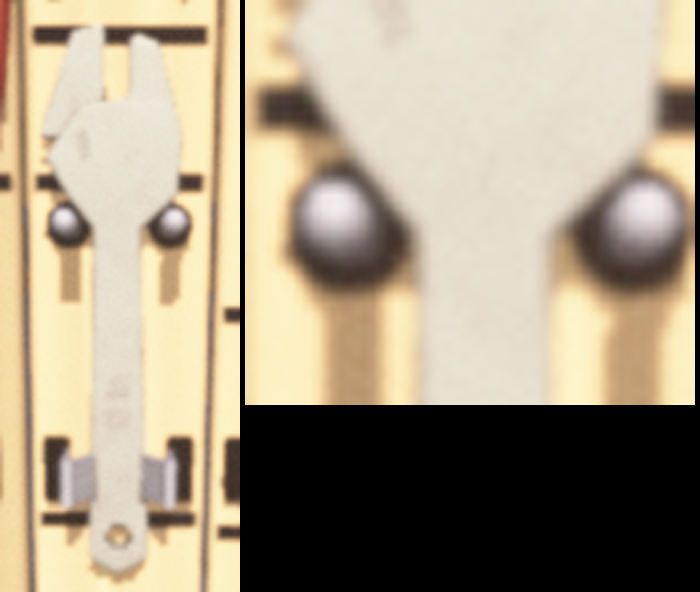

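The wedge of the head bears on both pegs. The handle end is where it should be (−0.122 m), and the handle lies flat under the clip lips. The neighbouring tools look undisturbed.

```bash
python3 -c "
from bench import *
print(job_done())"
```

```text
the job is handed in; nothing more can be done
None
```

The spanner is in the empty place, head up with its wedge on both pegs and the handle snapped flat into the clip; the job was handed in at about 26 s, with no sign in the last picture that the neighbouring tools had moved.

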